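Fit the light shade on the water-test photometer

TASK

Stand the black light shade mouth down over the sample vial in the photometer, so that its two lugs drop into the notches of the collar, then press it down against the spring and turn it clockwise (seen from above) as far as it goes, so that it stays locked down when you let go. Leave the other things on the counter where they are.

Things in the scene. Friction and masses are not known exactly. Their poses are not given: they have to be found in the camera images.
- shade: Light shade: black tube, 44 mm outside, 35 inside, 70 long, closed at the far end. At the mouth two lugs along +y and -y reach 31 mm from the axis (14 wide along x, 6 thick along z). Origin: centre of the mouth; z runs along the tube to the closed end. About 0.1 kg. Starts lying on the wire rest, z and y level. In place: mouth down, z up.
- shade_grip (a point): Middle of the grip bar on the shade's closed end, on the tube's axis 82 mm from the mouth; axes as the shade's. The bar is 12 mm thick (x), 40 long (y, in line with the lugs), 24 high (70 to 94 mm from the mouth).
- rest: Fixed wire rest: two steel rods along its y, 20 mm apart, tops 26 mm above the counter, on a 36 x 64 mm foot. The shade lies on it along its +y, axis 46 mm above the counter, mouth 40 mm to the -y side of the rest's origin (centre of the underside).
- meter: Fixed photometer: black box 180 (x) x 90 (y) x 45 mm (z); display and keys at the -x end; at the +x end, on top, a round collar 77 mm across and 18 high round the well (axis at x = 35, y = 0 mm). Origin: centre of the underside.
- well (a point): On the well's axis at the collar's top, 63 mm above the counter; axes as the photometer's. Collar opening 49 mm across, plus notches 20 mm wide to +x and -x, reaching 33 mm from the axis; between them 5 mm thick ledges (undersides 58 mm above the counter). On this axis stands the fixed sample vial, 25 mm across, top 93 mm above the counter.
- spring_plate (a joint): Travel of the spring plate in the well, 0 (up) to 0.012 m (down, 7 N). Shade's mouth height over the counter = 59 mm minus it. Unlocked 0; from 0.008 (0.010 is good) the lugs clear the ledges and the shade turns clockwise from above, about 70 degrees to a stop; let go there it stays at 0.007, lugs up against the ledges.
- reagent: white bottle, 36 mm across, 75 mm tall, upright. Origin: centre of the underside.
- spare_vial: small glass vial with black cap, 25 mm across, 50 mm tall, upright. Origin: centre of the underside.
- cap_ring: small black ring, 28 mm across, 12 mm tall, lying flat. Origin: centre of the underside.
- beaker: clear plastic cup, 60 mm across, 70 mm tall. Origin: centre of the underside.
- brush: small brush lying flat, 160 mm long along its x. Origin: about its middle, underside.
- pouch_box: cardboard box 70 x 50 x 30 mm. Origin: centre of the underside.
Mind the look-alikes: they are no part of the job. What is shaped like the shade but purple is not meant.

How it is judged:
By the outcome, as a careful person would: the job done as asked, in the order asked, and still so for the second after the job is handed in, with the robot touching nothing.
It also fails if it takes over 72 s, if anything falls off the work surface, if the arm or the gripper's body presses on something with over 40 N, if the wrist force passes 120 N, or if a joint passes its speed limit or range.

ROBOT

A 6-joint arm with a two-finger parallel gripper is mounted at the origin on the work surface. World frame = base frame: x ahead of the robot, y to its left, z up, the work surface at z = 0. Lengths are in m, angles in rad, forces in N, time in s.
With the tool pointing down it reaches from about 0.225 to 0.875 m from the base axis. Payload 3.4 kg.
Tool frame: the origin (TCP) lies at the very end of the fingers, on their centre line; the grasp point (between the pads) lies 19 mm behind it; z points along the fingers, y is the direction in which the jaws open and shut (so a half turn about z gives the same grasp; the last joint's range is limited). The gripper opens to 85 mm and grips with 20 to 120 N. Pads are 22 mm wide; open, the fingers measure 114 mm over their backs; the gripper's body (76 mm by 85 mm) begins 54 mm behind the grasp point. The pads swing forward as they close: fully open they stand 13 mm farther back than shut.
Start: joints at [-0.121, 0.276, 1.505, -0, 1.361, -0.121], TCP at [0.575, -0, 0.231] pointing down, gripper open.
Joint ranges: [-2.89, 2.89], [-0.75, 2.08], [0.22, 2.7], [-1.18, 4.32], [0.11, 2.71], [-2.7, 2.7]. Speed limits (rad/s): [2.57, 2.57, 3.14, 3.14, 3.14, 3.14].

INTERFACE

Orientations are given as a unit quaternion [w, x, y, z].
In Python, from rig import get_state, get_image, calibration, sign_off gives the robot as it stands. The module is installed in compiled form; this text tells all that it offers.
- The arm moves only by the tool drive_tool, never from a script. Its argument "targets" is one flat list of numbers, 7 for each row, row after row: the turn, a rotation vector about the tool's x, y, z in degrees, then the shift along the tool's x, y, z in mm, then the opening, from 0 (shut) to 1 (fully open). In form: [wx, wy, wz, tx, ty, tz, fingers, wx, wy, wz, tx, ty, tz, fingers, ...]. A call has 1 to 12 rows; each row shifts and turns the commanded pose from where the row before left it, along the tool's axes as they then stand; what a row does not reach is not made up. A row lasts 1/8 s, in which the tool goes at most 62.5 mm and 10.7 degrees, less where a joint would pass 70% of its speed; a pose out of reach is approached as far as the arm can. A call is refused whole if a number of a shift passes 62.5 or a number of a turn 10.7, either way. A call with a gripper value outside its range is refused whole. The fingers move at their own pace and stop on an object; "grip_force" is the grip in N (left out, the last holds). Time passes only in rows, so rows that do not move let the fingers close. It gives the time, the measured TCP pose, the force and the opening at its end, in the units of the state.
- get_state(): the state, without advancing time (a new reading comes with each control period).
- get_image(name): name is "scene" or "side" or "wrist"; returns the picture (420x560x3 uint8, red, green, blue); there is no depth.
- calibration(name): a dict with "mtx" (3x3 intrinsics, pixels), "world_to_cam" (4x4, takes a point from world to camera coordinates); the wrist camera has in their place "hand_eye" (4x4, takes a point from camera to tool coordinates, whose origin is the TCP and whose axes are the flange's). Camera axes: x right, y down, z forward; pixel columns grow to the right and rows downward; lengths in m; the calibration is good to about 2 mm. A picture is of the moment at which its call begins: read the wrist's pose just before it. calibration takes no time and is no camera call.
- sign_off(): hands the job in, once; it reports no verdict.
The state is a dict: "clock": time; "qpos": joint angles; "qd": joint speeds; "effort": joint torques, N m; "position": TCP position; "ee_rot": TCP orientation; "contact_force": force on the tool from outside, world axes, zero at the start; "moment": the same for the moment, N m; "width": finger opening in m.
Only numpy, scipy, OpenCV 4.12 (cv2) and the standard library are available. Lean on these libraries where they do the work, as an engineer would, in place of code of your own. Each camera call takes 0.05 s, during which the arm holds its last target.

## Working session

There is one attempt and no reset: what is moved stays moved. The work goes in short steps, Python scripts to look and compute and a tool call to move; the robot and the scene stay as the last step left them, time stands still between calls to the robot, and variables do not carry over. Pictures are saved under pics/ and viewed, and the job is handed in when it is done.

Besides the shell and the picture viewer there is one more tool, called after ">>>" by a JSON object that holds its "method" and its "body". drive_tool: Moves the arm, as the interface text tells. Its arguments: {"type":"object","properties":{"targets":{"type":"array"},"grip_force":{"type":"number"}},"required":["targets"]}

```bash
mkdir -p pics; python3 - <<'E'
from rig import *
import cv2
s=get_state();print(s)
for n in("scene","side","wrist"):
    cv2.imwrite(f"pics/{n}0.png",get_image(n)[:,:,::-1])
    c=calibration(n);print(n,{k:__import__('numpy').round(v,4).tolist() for k,v in c.items()})
E
```

```text
{'clock': 0.0, 'qpos': array([-1.21005306e-01,  2.76630469e-01,  1.50616418e+00,  1.60398571e-05,
        1.36070770e+00, -1.20985466e-01]), 'qd': array([-0.00055845, -0.00130456,  0.0002478 , -0.00017049, -0.00094939,
        0.00160226]), 'effort': array([ 6.20495921e-04, -4.16768074e+01, -2.45808578e+01, -1.52056768e-04,
        1.11346930e-02,  1.69860516e-05]), 'position': array([5.74456701e-01, 6.33850776e-05, 2.30407123e-01]), 'ee_rot': array([-7.56574468e-04,  7.07114661e-01,  7.07098256e-01, -5.82576135e-04]), 'contact_force': array([0.48162755, 0.01344677, 0.5163554 ]), 'moment': array([0.03395785, 0.01046749, 0.02492659]), 'width': 0.08537059999176837}
scene {'mtx': [[400.4806, 0.0, 278.2457], [0.0, 400.4806, 212.3393], [0.0, 0.0, 1.0]], 'world_to_cam': [[0.3915, 0.9201, 0.0148, -0.2301], [0.6633, -0.271, -0.6976, -0.2983], [-0.6378, 0.2829, -0.7164, 1.2231], [0.0, 0.0, 0.0, 1.0]]}
side {'mtx': [[401.4874, 0.0, 278.3526], [0.0, 401.4874, 206.3049], [0.0, 0.0, 1.0]], 'world_to_cam': [[0.8444, -0.5357, 0.0022, -0.4254], [-0.3468, -0.5498, -0.7599, 0.2528], [0.4083, 0.6409, -0.65, 0.6369], [0.0, 0.0, 0.0, 1.0]]}
wrist {'mtx': [[292.5409, 0.0, 276.5486], [0.0, 292.5409, 208.5718], [0.0, 0.0, 1.0]], 'hand_eye': [[-0.0012, -0.9508, -0.3098, 0.0777], [1.0, -0.0012, -0.0002, 0.0005], [-0.0001, -0.3098, 0.9508, -0.1427], [0.0, 0.0, 0.0, 1.0]]}
```

View pics/scene0.png

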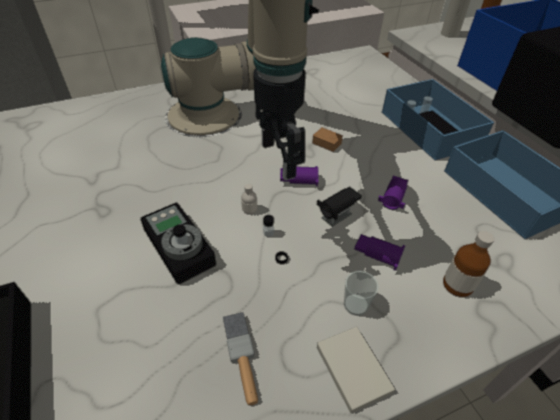

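View pics/side0.png

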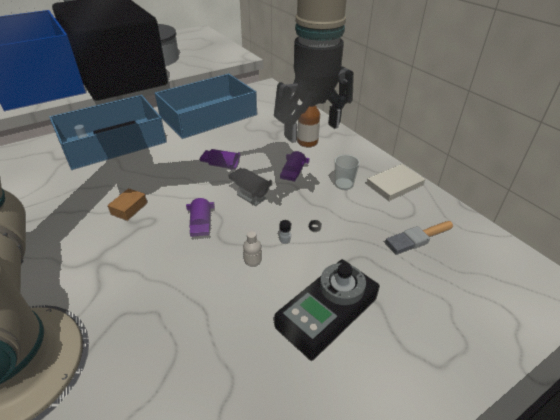

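View pics/wrist0.png

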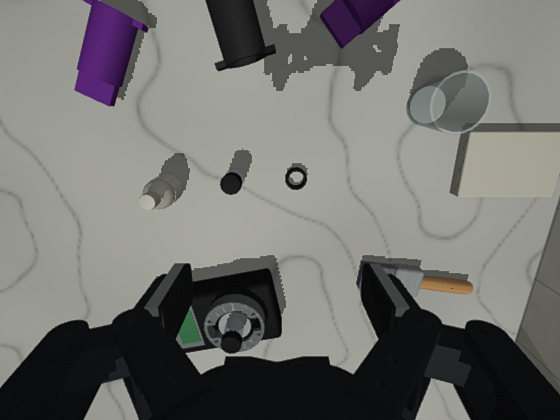

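```bash
python3 - <<'E'
import cv2
a=cv2.imread('pics/scene0.png')[170:230,305:375];b=cv2.imread('pics/side0.png')[150:215,215:285];w=cv2.imread('pics/wrist0.png')[0:80,190:310]
m=cv2.imread('pics/scene0.png')[195:285,135:225];n=cv2.imread('pics/side0.png')[255:360,270:385]; v=cv2.imread('pics/wrist0.png')[255:360,170:290]
def r(i,k): return cv2.resize(i,None,fx=k,fy=k,interpolation=cv2.INTER_CUBIC)
def stack(l):
    h=max(i.shape[0] for i in l); return cv2.hconcat([cv2.copyMakeBorder(i,0,h-i.shape[0],0,4,0) for i in l])
cv2.imwrite('pics/c1.png',cv2.convertScaleAbs(stack([r(a,5),r(b,5)]),alpha=2))
cv2.imwrite('pics/c1w.png',cv2.convertScaleAbs(r(w,5),alpha=2.))
cv2.imwrite('pics/c2.png',cv2.convertScaleAbs(stack([r(m,4),r(n,3.5)]),alpha=1.6))
cv2.imwrite('pics/c2w.png',cv2.convertScaleAbs(r(v,5),alpha=1.6))
E
```

```text
(no output)
```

View pics/c1.png

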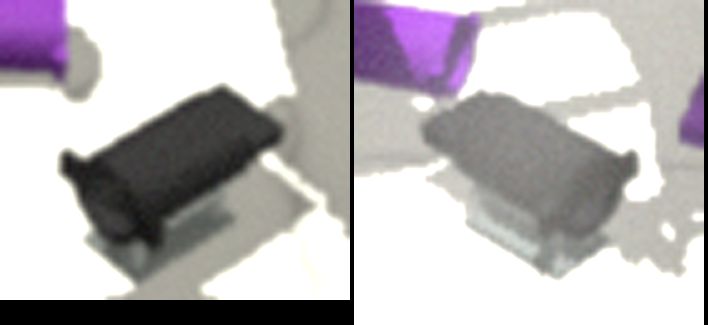

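View pics/c1w.png

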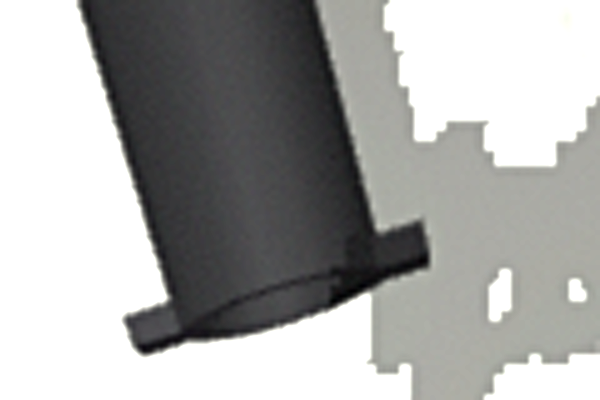

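View pics/c2.png

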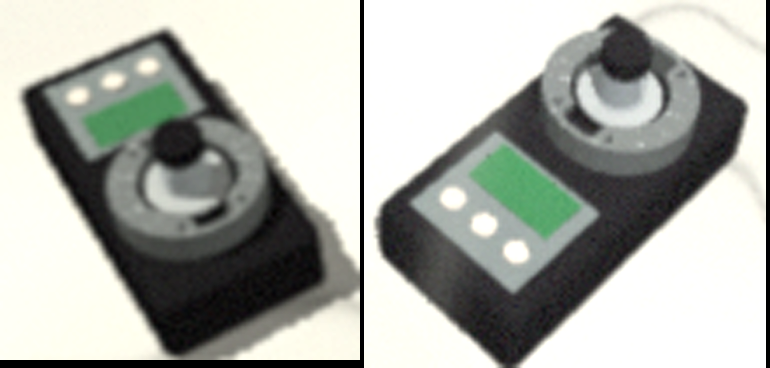

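View pics/c2w.png

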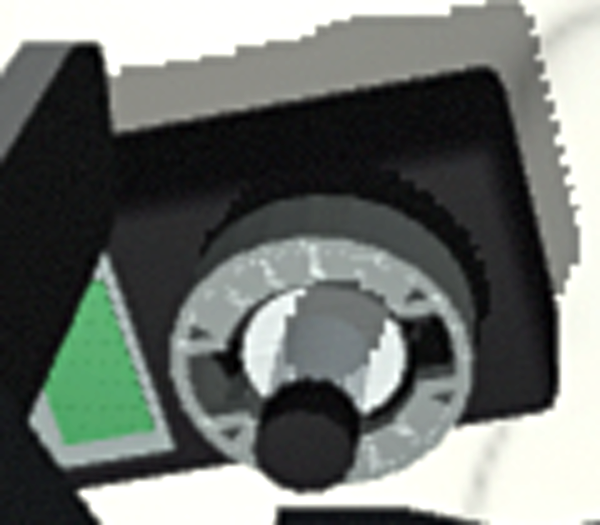

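```bash
cat > h.py <<'E'
import numpy as np, cv2
from rig import *
from scipy.spatial.transform import Rotation as R
from scipy.optimize import least_squares
def toolT(s):
    q=s['ee_rot'];T=np.eye(4);T[:3,:3]=R.from_quat([q[1],q[2],q[3],q[0]]).as_matrix();T[:3,3]=s['position'];return T
def w2c(n,s=None):
    c=calibration(n)
    if n!='wrist': return np.array(c['world_to_cam']),np.array(c['mtx'])
    return np.linalg.inv(toolT(s)@np.array(c['hand_eye'])),np.array(c['mtx'])
def proj(P,W,K):
    p=W[:3,:3]@np.asarray(P)+W[:3,3];return (K@p)[:2]/p[2]
def ray(px,W,K,z):
    d=W[:3,:3].T@np.linalg.inv(K)@np.array([*px,1.]);o=-W[:3,:3].T@W[:3,3]
    return o+d*(z-o[2])/d[2]
E
python3 - <<'E'
from h import *
s=get_state();C={n:w2c(n,s) for n in('scene','side','wrist')}
print('tool',s['position'])
obs=[('wrist',(217.4,67.2),(0,-31,3)),('wrist',(275.4,48.8),(0,31,3)),('scene',(318.4,202),(3,-31,3)),('scene',(335.6,218),(0,31,3)),
('scene',(349.4,187.6),(6,-20,94)),('scene',(361.4,195.6),(6,20,94)),('side',(271,182),(3,-31,3)),('side',(229.2,176),(0,20,94)),('side',(241.2,169),(6,-20,94))]
# shade y sign ambiguous; x up
for sg in(1,):
    def f(p):
        d=np.array([np.cos(p[2]),np.sin(p[2]),0]);up=np.array([0,0,1.]);l=np.cross(d,up) # y = z x x
        M=np.array([p[0],p[1],.046]);r=[]
        for n,px,(x,y,z) in obs:
            P=M+up*x*1e-3+d*z*1e-3+l*y*1e-3;r.append(proj(P,*C[n])-px)
        return np.concatenate(r)
    q=least_squares(f,[.55,.2,1.7],loss='soft_l1')
    print(q.x,np.degrees(q.x[2]));print(f(q.x).reshape(-1,2).round(1).tolist())
for n,px in(('wrist',(234.4,327)),('scene',(181.5,241.75)),('side',(343.1,283))): print(n,ray(px,*C[n],.063))
a=ray((170+210/5,255+382/5),*C['wrist'],.063);b=ray((170+435/5,255+342/5),*C['wrist'],.063);print(a,b,np.degrees(np.arctan2(*(b-a)[[1,0]])))
E
```

```text
tool [5.74592041e-01 6.16629379e-05 2.30658718e-01]
[0.5456468  0.12801727 1.83778929] 105.29757022350366
[[0.2, -0.4], [1.0, -0.1], [-2.0, -0.5], [0.0, 0.5], [-0.5, -1.1], [0.2, 0.4], [-17.9, 10.6], [12.3, -8.0], [-12.2, 4.2]]
wrist [ 0.52038268 -0.18336558  0.063     ]
scene [ 0.52853715 -0.18302704  0.063     ]
side [ 0.51415765 -0.18948854  0.063     ]
[ 0.49110264 -0.19025265  0.063     ] [ 0.54955619 -0.1777902   0.063     ] 12.035417108242964
```

```bash
python3 - <<'E'
from h import *
s=get_state();C={n:w2c(n,s) for n in('scene','side','wrist')}
obs=[('wrist',(217.4,67.2),(0,-31,3)),('wrist',(275.4,48.8),(0,31,3)),('scene',(318.4,202),(3,-31,3)),('scene',(335.6,218),(0,31,3)),
('scene',(349.4,187.6),(6,-20,94)),('scene',(361.4,195.6),(6,20,94)),('side',(271,182),(3,31,3)),('side',(229.2,176),(0,-20,94)),('side',(241.2,169),(6,20,94))]
def f(p):
        d=np.array([np.cos(p[2]),np.sin(p[2]),0]);up=np.array([0,0,1.]);l=np.cross(d,up) # y = z x x
        M=np.array([p[0],p[1],.046]);r=[]
        for n,px,(x,y,z) in obs:
            P=M+up*x*1e-3+d*z*1e-3+l*y*1e-3;r.append(proj(P,*C[n])-px)
        return np.concatenate(r)
q=least_squares(f,[.55,.2,1.7],loss='soft_l1')
print(q.x,np.degrees(q.x[2]));print(f(q.x).reshape(-1,2).round(1).tolist())
d=np.array([np.cos(q.x[2]),np.sin(q.x[2])]);print('grip',q.x[:2]+.082*d)
E
```

```text
[0.54511174 0.12788397 1.83878699] 105.35473421643374
[[-0.3, -0.2], [0.4, 0.0], [-2.2, -0.6], [-0.2, 0.3], [-0.7, -1.2], [-0.0, 0.2], [0.9, -1.6], [-0.2, -0.7], [-0.1, -2.9]]
grip [0.5233986  0.20695698]
```

```bash
python3 - <<'E'
from h import *
s=get_state();C={n:w2c(n,s) for n in('scene','side','wrist')}
for nm,px,z in(('A l',(282,175),.025),('A r',(318,176),.025),('B top',(400,180),.025),('B bot',(392,203),.025),('C l',(358,244),.025),('C r',(402,257),.025),('reag',(250,195),.06),('vial',(268,220),.05),('ring',(282,257),.01),('beaker',(360,285),.05),('pouch',(327,140),.03),('bottle',(475,260),.06)):
    print(nm,ray(px,*C['scene'],z).round(3))
for nm,px in(('A',(200,215)),('B',(220,158)),('C',(295,165))): print(nm,ray(px,*C['side'],.025).round(3))
E
```

```text
A l [0.377 0.099 0.025]
A r [0.414 0.181 0.025]
B top [0.504 0.361 0.025]
B bot [0.564 0.296 0.025]
C l [0.641 0.159 0.025]
C r [0.705 0.225 0.025]
reag [ 0.45  -0.011  0.06 ]
vial [0.527 0.001 0.05 ]
ring [0.601 0.003 0.01 ]
beaker [0.744 0.097 0.05 ]
pouch [0.294 0.269 0.03 ]
bottle [0.785 0.327 0.06 ]
A [0.393 0.143 0.025]
B [0.528 0.32  0.025]
C [0.674 0.19  0.025]
```

```bash
cat >> h.py <<'E'
def plan(pos,Rt,n,open_,rotfirst=True):
    """rows: n rows straight-line, shift taken in frame before row's turn; prints rounded rows"""
    s=get_state();T=toolT(s);Rc=T[:3,:3];p=T[:3,3]
    rv=R.from_matrix(Rc.T@Rt).as_rotvec()
    rows=[];d=(np.asarray(pos)-p)/n
    Ri=Rc
    for i in range(n):
        r=np.degrees(rv/n).round(2);t=(Ri.T@d*1000).round(1)
        rows+=[*r.tolist(),*t.tolist(),open_]
        Ri=Ri@R.from_rotvec(rv/n).as_matrix()
    print('total deg',np.degrees(rv).round(2),'dist mm',np.linalg.norm(d)*n*1000);print(rows)
def frame(tz,ty):
    tz=np.array(tz,float);tz/=np.linalg.norm(tz);ty=np.array(ty,float);ty-=tz*(ty@tz);ty/=np.linalg.norm(ty)
    return np.column_stack([np.cross(ty,tz),ty,tz])
a=1.8388
D=np.array([np.cos(a),np.sin(a),0]);L=np.array([np.sin(a),-np.cos(a),0]);UP=np.array([0,0,1.])
M=np.array([.5451,.1279,.046]);G=M+.082*D
c=np.sqrt(.5)
RG=frame(-c*D-c*UP,L);PERP=c*D-c*UP
PG=G+.012*RG[:,2]+.003*PERP
E
python3 - <<'E'
from h import *
plan(PG-.09*RG[:,2],RG,8,1.0)
E
```

```text
total deg [ -6.1  -44.75 -14.53] dist mm 300.74770529907704
[-0.76, -5.59, -1.82, 32.8, -8.3, 16.5, 1.0, -0.76, -5.59, -1.82, 34.5, -7.4, 13.1, 1.0, -0.76, -5.59, -1.82, 35.8, -6.4, 9.6, 1.0, -0.76, -5.59, -1.82, 36.7, -5.4, 5.9, 1.0, -0.76, -5.59, -1.82, 37.3, -4.3, 2.3, 1.0, -0.76, -5.59, -1.82, 37.4, -3.1, -1.4, 1.0, -0.76, -5.59, -1.82, 37.2, -1.9, -5.1, 1.0, -0.76, -5.59, -1.82, 36.6, -0.6, -8.7, 1.0]
```

>>> {"method": "drive_tool", "body": {"targets": [-0.76,-5.59,-1.82,32.8,-8.3,16.5,1,-0.76,-5.59,-1.82,34.5,-7.4,13.1,1,-0.76,-5.59,-1.82,35.8,-6.4,9.6,1,-0.76,-5.59,-1.82,36.7,-5.4,5.9,1,-0.76,-5.59,-1.82,37.3,-4.3,2.3,1,-0.76,-5.59,-1.82,37.4,-3.1,-1.4,1,-0.76,-5.59,-1.82,37.2,-1.9,-5.1,1,-0.76,-5.59,-1.82,36.6,-0.6,-8.7,1,0,0,0,0,0,0,1,0,0,0,0,0,0,1], "grip_force": 60}}

```text
clock: 1.4
position: [0.5088, 0.262, 0.0993]
ee_rot: [0.305, 0.56, 0.735, -0.232]
contact_force: [-1.2, 0.0, 0.3]
width: 0.085
```

```bash
python3 - <<'E'
from h import *
s=get_state();T=toolT(s);print(s['position'],s['qpos'].round(3))
t=PG-.09*RG[:,2];print('err mm (tool)',(T[:3,:3].T@(t-T[:3,3])*1000).round(1),'rot',np.degrees(R.from_matrix(T[:3,:3].T@RG).as_rotvec()).round(2))
im=get_image('wrist');np.save('s.npy',T);W,K=w2c('wrist',s)
o=cv2.convertScaleAbs(im[:,:,::-1].copy(),alpha=1.6)
for P in[(6,-20,94),(6,20,94),(-6,-20,94),(-6,20,94),(6,20,70),(6,-20,70),(0,-31,3),(0,31,3)]:
    q=proj(M+UP*P[0]/1e3+L*P[1]/1e3+D*P[2]/1e3,W,K);cv2.circle(o,tuple(int(v) for v in q.round()),2,(0,0,255),-1)
cv2.imwrite('pics/w1.png',o);cv2.imwrite('pics/sc1.png',get_image('scene')[:,:,::-1])
E
```

```text
[0.50876587 0.26196127 0.09933862] [ 0.756  0.615  1.577 -0.684  1.428  0.759]
err mm (tool) [ 0.5 -0.5 -0.1] rot [0.04 0.04 0.02]
```

View pics/w1.png

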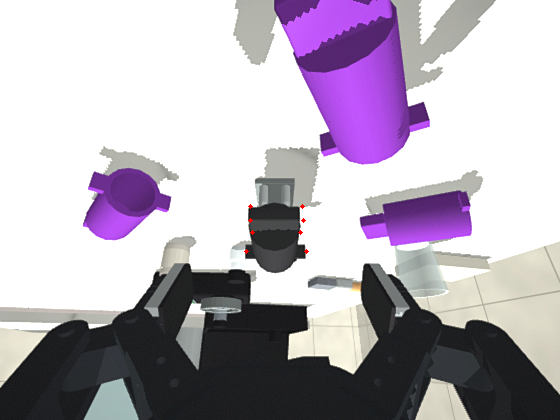

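View pics/sc1.png

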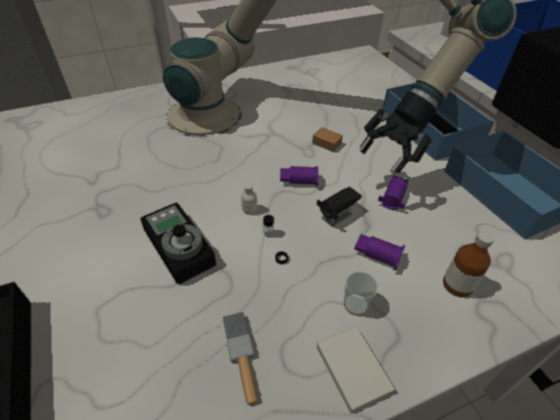

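```bash
cat >> h.py <<'E'
th=np.radians(55)
RG=frame(-np.cos(th)*D-np.sin(th)*UP,L);PERP=np.sin(th)*D-np.cos(th)*UP
PG=G+.012*RG[:,2]+.003*PERP-.0015*L
E
python3 - <<'E'
from h import *
plan(PG-.06*RG[:,2],RG,3,1.0)
E
```

```text
total deg [ 0.06  9.98 -0.14] dist mm 31.019096372780613
[0.02, 3.33, -0.05, -2.1, -0.8, 10.1, 1.0, 0.02, 3.33, -0.05, -2.7, -0.8, 9.9, 1.0, 0.02, 3.33, -0.05, -3.3, -0.8, 9.8, 1.0]
```

>>> {"method": "drive_tool", "body": {"targets": [0,3.33,-0.05,-2.1,-0.8,10.1,1,0,3.33,-0.05,-2.7,-0.8,9.9,1,0,3.33,-0.05,-3.3,-0.8,9.8,1,0,0,0,0,0,15,1,0,0,0,0,0,15,1,0,0,0,0,0,0,1,0,0,0,0,0,0,1]}}

```text
clock: 2.38
position: [0.5179, 0.2202, 0.0575]
ee_rot: [0.239, 0.577, 0.759, -0.183]
contact_force: [-0.4, -0.8, 0.4]
width: 0.0852
```

```bash
python3 - <<'E'
from h import *
s=get_state();T=toolT(s)
t=PG;print('err mm (tool)',(T[:3,:3].T@(t-T[:3,3])*1000).round(1),'rot',np.degrees(R.from_matrix(T[:3,:3].T@RG).as_rotvec()).round(2))
im=get_image('wrist');W,K=w2c('wrist',s)
o=cv2.convertScaleAbs(im[:,:,::-1].copy(),alpha=1.6)
for P in[(6,-20,94),(6,20,94),(-6,-20,94),(-6,20,94),(6,20,70),(6,-20,70),(0,-31,3),(0,31,3)]:
    q=proj(M+UP*P[0]/1e3+L*P[1]/1e3+D*P[2]/1e3,W,K);cv2.circle(o,tuple(int(v) for v in q.round()),2,(0,0,255),-1)
cv2.imwrite('pics/w2.png',o)
a=cv2.resize(get_image('scene')[90:240,290:460,::-1],None,fx=2.3,fy=2.3);b=cv2.resize(get_image('side')[80:230,170:340,::-1],None,fx=2.3,fy=2.3)
cv2.imwrite('pics/sc2.png',cv2.convertScaleAbs(cv2.hconcat([a,b]),alpha=1.5))
E
```

```text
err mm (tool) [-2.   0.2 29.6] rot [0.03 0.04 0.18]
```

View pics/w2.png

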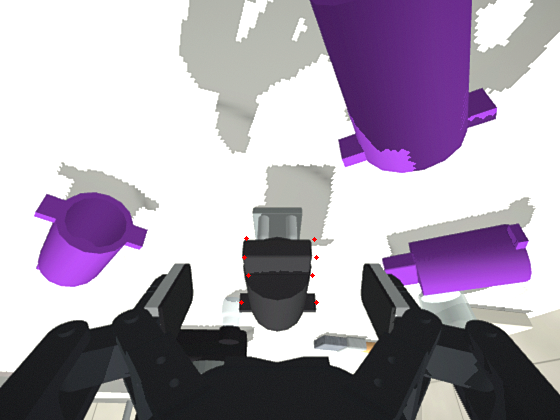

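View pics/sc2.png

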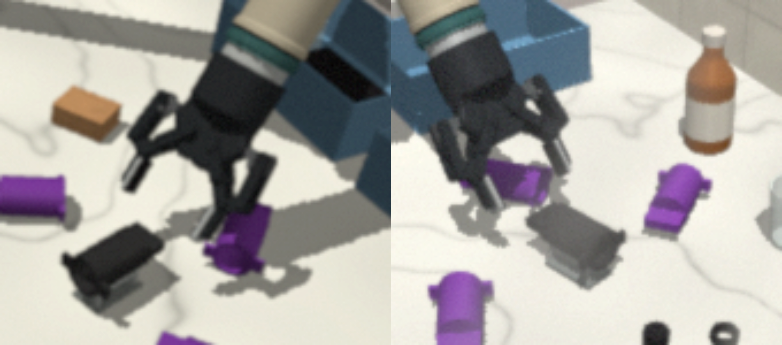

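>>> {"method": "drive_tool", "body": {"targets": [0,0,0,-0.7,0,10,1,0,0,0,-0.7,0,10,1,0,0,0,-0.6,0.6,9.6,1,0,0,0,0,0,0,1,0,0,0,0,0,0,0,0,0,0,0,0,0,0,0,0,0,0,0,0,0,0,0,0,0,0,0,0,0,0,0,0,0,0,0], "grip_force": 50}}

```text
clock: 3.65
position: [0.5234, 0.2023, 0.0352]
ee_rot: [0.239, 0.577, 0.759, -0.182]
contact_force: [-0.5, 1.8, 3.4]
width: 0.0389
```

```bash
python3 - <<'E'
from h import *
s=get_state();T=toolT(s);print(s['width'],s['contact_force'])
print('err mm (tool)',(T[:3,:3].T@(PG-T[:3,3])*1000).round(1))
im=get_image('wrist');
cv2.imwrite('pics/w3.png',cv2.convertScaleAbs(im[:,:,::-1],alpha=1.6))
E
```

```text
0.03890913224433399 [-0.52772987  1.82722477  3.44244178]
err mm (tool) [ 0.5 -0.3  0.5]
```

View pics/w3.png

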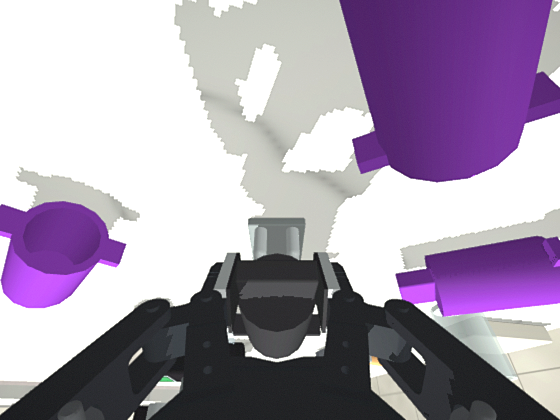

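>>> {"method": "drive_tool", "body": {"targets": [0,0,0,-8.6,0,-12.3,0,0,0,0,-11.5,0,-16.4,0,0,0,0,-17.2,0,-24.6,0,0,0,0,-17.2,0,-24.6,0,0,0,0,-17.2,0,-24.6,0,0,0,0,0,0,0,0,0,0,0,0,0,0,0]}}

```text
clock: 4.58
position: [0.5231, 0.2022, 0.1598]
ee_rot: [0.239, 0.577, 0.759, -0.182]
contact_force: [0.4, -0.5, -1.0]
width: 0.0388
```

```bash
python3 - <<'E'
from h import *
s=get_state();print(s['position'],s['width'],s['contact_force'],s['qpos'].round(2))
im=get_image('wrist');
cv2.imwrite('pics/w4.png',cv2.convertScaleAbs(im[:,:,::-1],alpha=1.6))
a=cv2.resize(get_image('scene')[60:240,290:460,::-1],None,fx=2.3,fy=2.3);b=cv2.resize(get_image('side')[50:230,170:340,::-1],None,fx=2.3,fy=2.3)
cv2.imwrite('pics/sc4.png',cv2.convertScaleAbs(cv2.hconcat([a,b]),alpha=1.5))
E
```

```text
[0.52306065 0.20216362 0.1598383 ] 0.03884558536577263 [ 0.40322637 -0.50991913 -0.99491148] [ 0.6   0.44  1.61 -0.59  1.36  0.54]
```

View pics/w4.png

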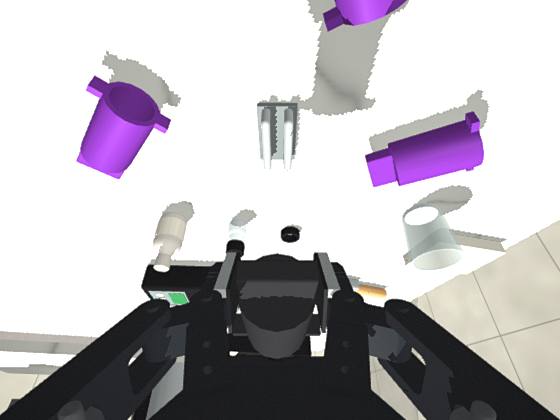

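View pics/sc4.png

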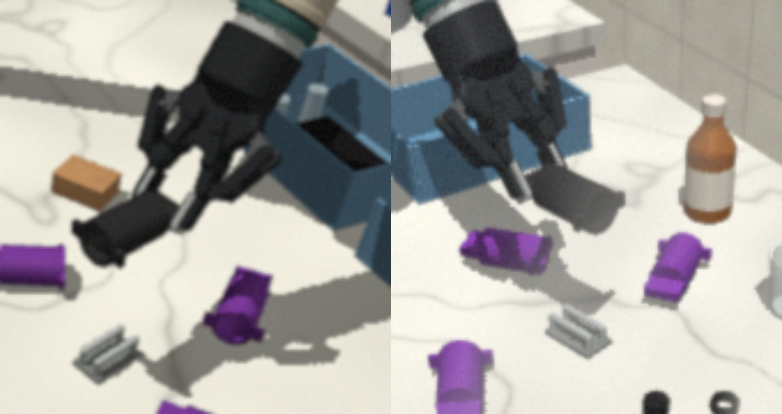

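```bash
python3 - <<'E'
from h import *
T0=np.eye(4)
s0=dict(position=np.array([.57446,.00006,.23041]),ee_rot=np.array([-7.56e-4,.7071147,.7070983,-5.83e-4]))
C={n:w2c(n,s0) for n in('scene','side','wrist')}
E={'wrist':(204,265,302.4,352.4),'scene':(161.25,202,223.75,254.75),'side':(320.3,366,263,299.3)}
t=np.linspace(0,2*np.pi,181)
def ext(n,x,y):
    p=np.array([proj((x+.0385*np.cos(a),y+.0385*np.sin(a),.063),*C[n]) for a in t]);return np.array([p[:,0].min(),p[:,0].max(),p[:,1].min(),p[:,1].max()])
def f(q,ns): return np.concatenate([ext(n,*q)-E[n] for n in ns])
for ns in(('wrist',),('scene',),('side',),('wrist','scene','side')):
    q=least_squares(f,[.52,-.184],args=(ns,),loss='soft_l1',diff_step=1e-4);print(ns,q.x.round(4),q.fun.round(1))
# vial top (z=.093)
for n,px in(('wrist',(170+307/5,255+435/5)),('scene',(135+179/4,195+142/4)),('side',(270+(626-364)/3.5,255+52/3.5))): print(n,ray(px,*C[n],.091).round(4))
E
```

```text
('wrist',) [ 0.5198 -0.184 ] [ 0.4 -0.4  0.2 -0.3]
('scene',) [ 0.5214 -0.1808] [ 0.6 -0.6  0.8 -0.6]
('side',) [ 0.5176 -0.1851] [ 0.2 -0.2  0.4 -0.3]
('wrist', 'scene', 'side') [ 0.5195 -0.1835] [ 0.2 -0.7 -0.1 -0.6 -0.9 -2.2  0.5 -0.8  0.6 -0.  -0.6 -1.5]
wrist [ 0.5201 -0.1802  0.091 ]
scene [ 0.5243 -0.1809  0.091 ]
side [ 0.5174 -0.1854  0.091 ]
```

```bash
cat >> h.py <<'E'
GT=np.array([-2.5,0,-11.5])/1e3
def seat(well,yaw,mouth):
    l=np.array([np.cos(yaw),np.sin(yaw),0]);d=np.array([-np.sin(yaw),np.cos(yaw),0])
    Rt=frame(-np.cos(th)*UP+np.sin(th)*d,l)
    return np.array([well[0],well[1],mouth+.082])-Rt@GT,Rt
WELL=np.array([.5195,-.1835])
E
python3 - <<'E'
from h import *
p,Rt=seat(WELL,np.radians(12),.145);print(p)
plan(p,Rt,12,0)
E
```

```text
[ 0.51724329 -0.172883    0.22245175]
total deg [-0.87 90.01  3.78] dist mm 380.1906711130678
[-0.07, 7.5, 0.31, -27.6, -8.8, 12.9, 0, -0.07, 7.5, 0.31, -29.1, -8.7, 9.2, 0, -0.07, 7.5, 0.31, -30.1, -8.5, 5.3, 0, -0.07, 7.5, 0.31, -30.5, -8.4, 1.3, 0, -0.07, 7.5, 0.31, -30.5, -8.2, -2.7, 0, -0.07, 7.5, 0.31, -29.9, -8.0, -6.7, 0, -0.07, 7.5, 0.31, -28.8, -7.8, -10.5, 0, -0.07, 7.5, 0.31, -27.2, -7.7, -14.2, 0, -0.07, 7.5, 0.31, -25.2, -7.5, -17.7, 0, -0.07, 7.5, 0.31, -22.7, -7.3, -20.8, 0, -0.07, 7.5, 0.31, -19.8, -7.2, -23.6, 0, -0.07, 7.5, 0.31, -16.6, -7.1, -26.0, 0]
```

>>> {"method": "drive_tool", "body": {"targets": [-0.07,7.5,0.31,-27.6,-8.8,12.9,0,-0.07,7.5,0.31,-29.1,-8.7,9.2,0,-0.07,7.5,0.31,-30.1,-8.5,5.3,0,-0.07,7.5,0.31,-30.5,-8.4,1.3,0,-0.07,7.5,0.31,-30.5,-8.2,-2.7,0,-0.07,7.5,0.31,-29.9,-8.0,-6.7,0,-0.07,7.5,0.31,-28.8,-7.8,-10.5,0,-0.07,7.5,0.31,-27.2,-7.7,-14.2,0,-0.07,7.5,0.31,-25.2,-7.5,-17.7,0,-0.07,7.5,0.31,-22.7,-7.3,-20.8,0,-0.07,7.5,0.31,-19.8,-7.2,-23.6,0,-0.07,7.5,0.31,-16.6,-7.1,-26.0,0]}}

```text
clock: 6.22
position: [0.5176, -0.1742, 0.2224]
ee_rot: [-0.36, 0.557, 0.689, 0.292]
contact_force: [0.5, 0.8, -0.3]
width: 0.0387
```

>>> {"method": "drive_tool", "body": {"targets": [0,0,0,0,0,0,0,0,0,0,0,0,0,0]}}

```text
clock: 6.48
position: [0.5177, -0.1723, 0.2224]
ee_rot: [-0.359, 0.558, 0.689, 0.291]
contact_force: [-0.2, 0.3, 0.2]
width: 0.0389
```

```bash
cat >> h.py <<'E'
def shadepts():
    return [(x,y,z) for z in(70,94) for x in(-6,6) for y in(-20,20)]+[(x,y,z) for y in(-31,31) for x in(-7,7) for z in (0,6)]
def overlay(n,o,T,s,off=(0,0),k=1):
    # shade from tool: z_s, y_s in tool frame
    W,K=w2c(n,s)
    zt=np.array([np.sin(th),0,-np.cos(th)]);  # D in tool frame (D.x=sin, D.z=-cos)
    yt=np.array([0,1.,0]);xt=np.cross(yt,zt)
    for x,y,z in shadepts():
        P=T[:3,3]+T[:3,:3]@(GT+xt*x/1e3+yt*y/1e3+zt*(z-82)/1e3)
        q=(proj(P,W,K)-off)*k;cv2.circle(o,tuple(int(v) for v in q.round()),2,(0,0,255),-1)
E
python3 - <<'E'
from h import *
s=get_state();T=toolT(s);print(s['position'],s['width'],s['contact_force'],s['qpos'].round(2))
p,Rt=seat(WELL,np.radians(12),.145);print('err mm (tool)',(T[:3,:3].T@(p-T[:3,3])*1000).round(1),'rot',np.degrees(R.from_matrix(T[:3,:3].T@Rt).as_rotvec()).round(2))
for n,(x0,y0) in(('scene',(110,140)),('side',(265,180))):
    o=cv2.resize(get_image(n)[y0:y0+150,x0:x0+150,::-1],None,fx=4,fy=4,interpolation=cv2.INTER_CUBIC);o=cv2.convertScaleAbs(o,alpha=1.6)
    overlay(n,o,T,s,(x0,y0),4);cv2.imwrite(f'pics/{n}5.png',o)
E
```

```text
[ 0.51768778 -0.17233339  0.22237352] 0.03891381721899651 [-0.21282709  0.29997632  0.20152944] [-0.77  0.63  1.32  0.53  2.   -0.97]
err mm (tool) [-0.2 -0.5 -0.4] rot [-0.03 -0.08  0.07]
```

View pics/scene5.png

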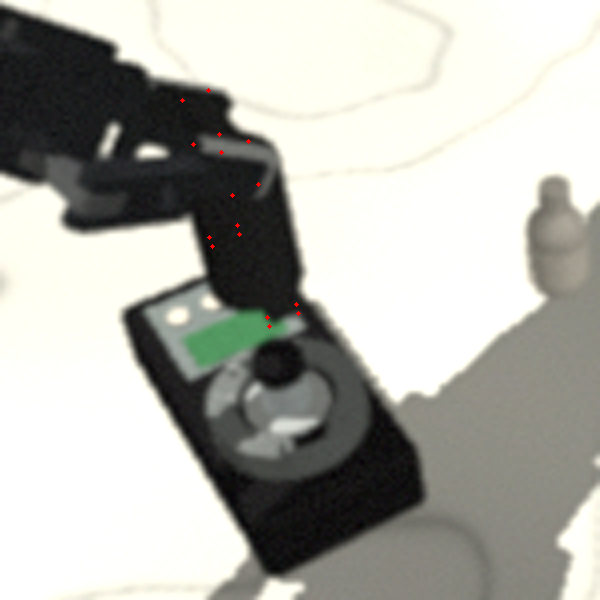

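View pics/side5.png

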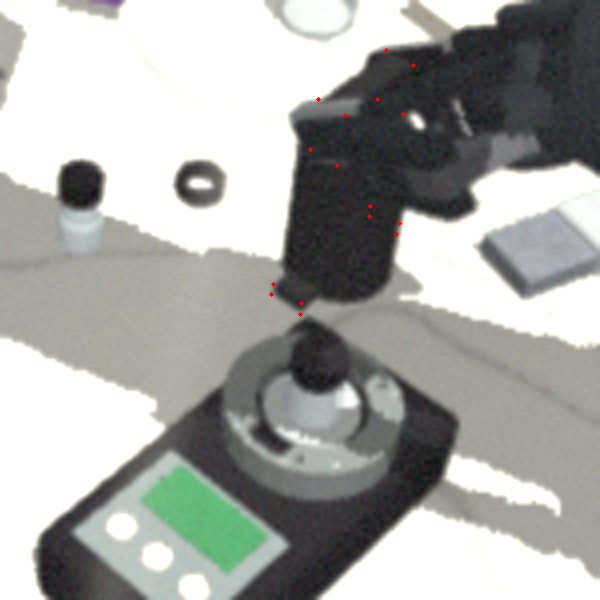

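```bash
python3 - <<'E'
from h import *
s=get_state();T=toolT(s);W,K=w2c('wrist',s)
out=[]
for n,(x0,y0) in(('scene',(150,155)),('side',(325,185))):
    im=get_image(n)[y0:y0+75,x0:x0+55,::-1]
    o=cv2.resize(im,None,fx=7,fy=7,interpolation=cv2.INTER_CUBIC);o=(255*(o/255.)**.45).astype(np.uint8)
    overlay(n,o,T,s,(x0,y0),7);out.append(o)
cv2.imwrite('pics/c6.png',cv2.hconcat(out))
cv2.imwrite('pics/w6.png',(255*(get_image('wrist')[:,:,::-1]/255.)**.6).astype(np.uint8))
E
```

```text
(no output)
```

View pics/c6.png

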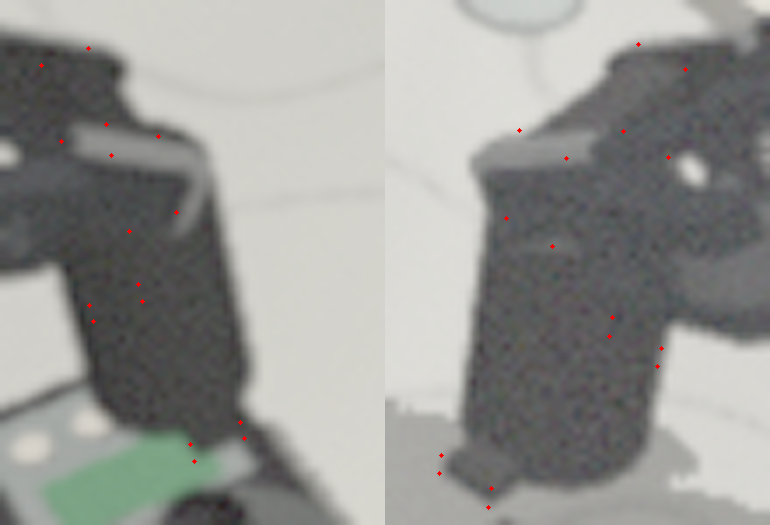

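View pics/w6.png

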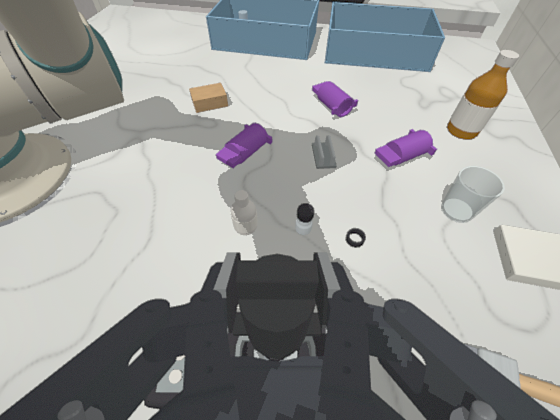

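```bash
cat >> h.py <<'E'
def tube(n,o,T,s,off,k):
    W,K=w2c(n,s)
    zt=np.array([np.sin(th),0,-np.cos(th)]);yt=np.array([0,1.,0]);xt=np.cross(yt,zt)
    for z,col in((0,(0,0,255)),(70,(0,255,255))):
        pts=[]
        for a in np.linspace(0,2*np.pi,73):
            P=T[:3,3]+T[:3,:3]@(GT+xt*.022*np.cos(a)+yt*.022*np.sin(a)+zt*(z-82)/1e3);pts.append((proj(P,W,K)-off+.5)*k)
        cv2.polylines(o,[np.array(pts).round().astype(np.int32)],True,col,1)
E
python3 - <<'E'
from h import *
s=get_state();T=toolT(s)
out=[]
for n,(x0,y0) in(('scene',(150,155)),('side',(325,185))):
    im=get_image(n)[y0:y0+75,x0:x0+55,::-1]
    o=cv2.resize(im,None,fx=7,fy=7,interpolation=cv2.INTER_CUBIC);o=(255*(o/255.)**.45).astype(np.uint8)
    tube(n,o,T,s,(x0,y0),7);out.append(o)
cv2.imwrite('pics/c7.png',cv2.hconcat(out))
E
```

```text
(no output)
```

View pics/c7.png

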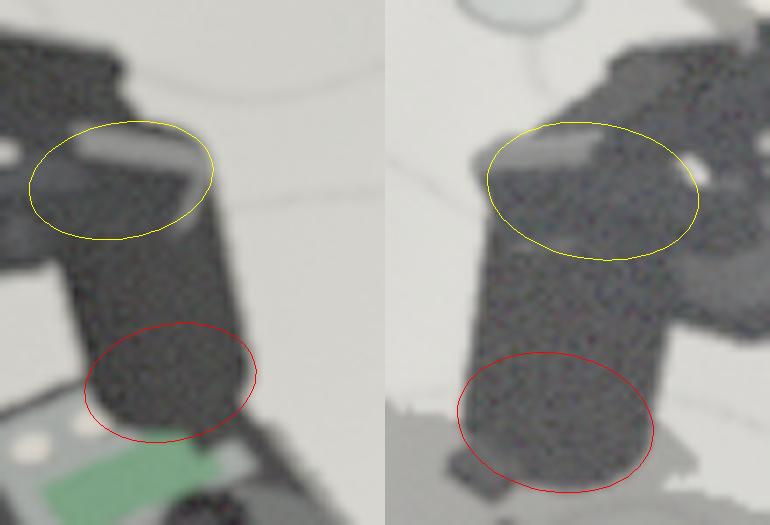

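>>> {"method": "drive_tool", "body": {"targets": [0,0,0,-10.7,-0.5,7.0,0,0,0,0,-10.5,0,7.3,0,0,0,0,-10.5,0,7.3,0,0,0,0,-10.5,0,7.3,0,0,0,0,-10.5,0,7.3,0,0,0,0,-10.5,0,7.3,0,0,0,0,0,0,0,0,0,0,0,0,0,0,0]}}

```text
clock: 7.82
position: [0.5178, -0.1732, 0.1467]
ee_rot: [-0.358, 0.557, 0.69, 0.291]
contact_force: [0.6, -0.4, -0.7]
width: 0.0389
```

```bash
python3 - <<'E'
from h import *
s=get_state();T=toolT(s);print(s['contact_force'],s['width'])
p,Rt=seat(WELL,np.radians(12),.068);print('err mm (tool)',(T[:3,:3].T@(p-T[:3,3])*1000).round(1),'rot',np.degrees(R.from_matrix(T[:3,:3].T@Rt).as_rotvec()).round(2))
out=[]
for n,(x0,y0) in(('scene',(150,190)),('side',(310,225))):
    im=get_image(n)[y0:y0+75,x0:x0+55,::-1]
    o=cv2.resize(im,None,fx=7,fy=7,interpolation=cv2.INTER_CUBIC);o=(255*(o/255.)**.45).astype(np.uint8)
    tube(n,o,T,s,(x0,y0),7);out.append(o)
cv2.imwrite('pics/c8.png',cv2.hconcat(out))
E
```

```text
[ 0.63039372 -0.38025589 -0.66818271] 0.0389355055218999
err mm (tool) [-0.8 -0.5  1. ] rot [ 0.03 -0.02  0.15]
```

View pics/c8.png

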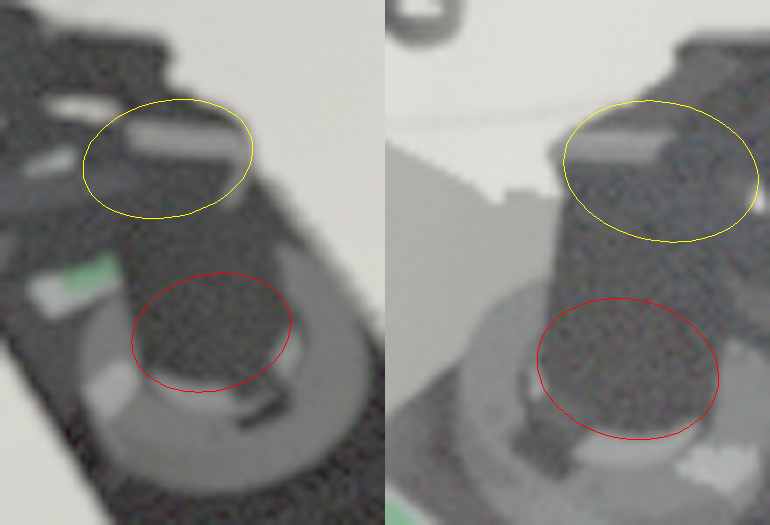

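>>> {"method": "drive_tool", "body": {"targets": [0,0,0,-2.5,-0.5,2.2,0,0,0,0,-2.5,0,1.7,0,0,0,0,-1.6,0,1.1,0,0,0,0,-1.6,0,1.1,0,0,0,0,0,0,0,0,0,0,0,0,0,0,0]}}

```text
clock: 8.68
position: [0.5171, -0.173, 0.1363]
ee_rot: [-0.359, 0.557, 0.69, 0.291]
contact_force: [0.2, -0.0, -0.3]
width: 0.0388
```

```bash
python3 - <<'E'
from h import *
s=get_state();T=toolT(s);print(s['contact_force'],s['moment'],s['width'])
p,Rt=seat(WELL,np.radians(12),.060);e=p-T[:3,3];print('err mm world',(e*1000).round(1))
out=[]
for n,(x0,y0) in(('scene',(150,190)),('side',(310,225))):
    im=get_image(n)[y0:y0+75,x0:x0+55,::-1]
    o=cv2.resize(im,None,fx=7,fy=7,interpolation=cv2.INTER_CUBIC);o=(255*(o/255.)**.45).astype(np.uint8)
    out.append(o)
cv2.imwrite('pics/c9.png',cv2.hconcat(out))
E
```

```text
[ 0.15109499 -0.02571504 -0.33313772] [-0.54629722 -0.10524551 -0.01635109] 0.03878453357478286
err mm world [0.1 0.1 1.2]
```

View pics/c9.png

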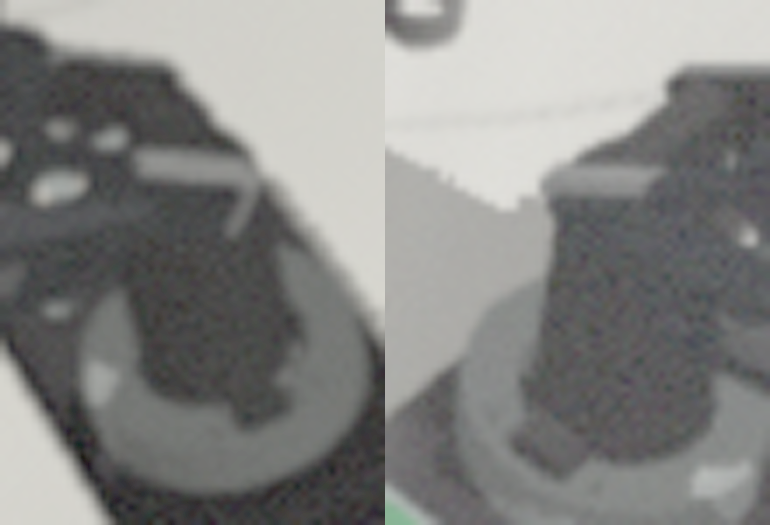

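>>> {"method": "drive_tool", "body": {"targets": [0,0,0,-0.8,0,0.6,0,0,0,0,0,0,0,0,0,0,0,0,0,0,0.7,0,0,0,0,0,0,0.85,0,0,0,0,0,0,1,0,0,0,0,0,0,1,0,0,0,0,0,0,1]}}

```text
clock: 9.65
position: [0.5171, -0.1729, 0.1353]
ee_rot: [-0.359, 0.557, 0.69, 0.291]
contact_force: [0.5, 0.2, 0.1]
width: 0.0853
```

```bash
python3 - <<'E'
from h import *
s=get_state();T=toolT(s);print(s['contact_force'],s['width'])
out=[]
for n,(x0,y0) in(('scene',(150,190)),('side',(310,225))):
    im=get_image(n)[y0:y0+75,x0:x0+55,::-1]
    o=cv2.resize(im,None,fx=7,fy=7,interpolation=cv2.INTER_CUBIC);o=(255*(o/255.)**.45).astype(np.uint8)
    out.append(o)
cv2.imwrite('pics/c10.png',cv2.hconcat(out))
# retreat 60 along -tz then vertical above, tool y = L'
yaw=np.radians(12);l=np.array([np.cos(yaw),np.sin(yaw),0])
Rv=frame([0,0,-1],l)
p2=np.array([*WELL,.059+.094+.045])
# plan from after-retreat pose
T2=T.copy();T2[:3,3]-=.07*T[:3,2]
import h
h.toolT=lambda s:T2
plan(p2,Rv,7,1.0)
E
```

```text
[0.54783486 0.17642204 0.12243984] 0.08529409102900014
total deg [  0.08 -55.02   0.12] dist mm 51.700377123682344
[0.01, -7.86, 0.02, 6.5, 0.0, 3.6, 1.0, 0.01, -7.86, 0.02, 6.9, 0.0, 2.7, 1.0, 0.01, -7.86, 0.02, 7.2, 0.0, 1.7, 1.0, 0.01, -7.86, 0.02, 7.4, 0.0, 0.7, 1.0, 0.01, -7.86, 0.02, 7.4, 0.0, -0.3, 1.0, 0.01, -7.86, 0.02, 7.3, 0.0, -1.3, 1.0, 0.01, -7.86, 0.02, 7.0, 0.0, -2.3, 1.0]
```

View pics/c10.png

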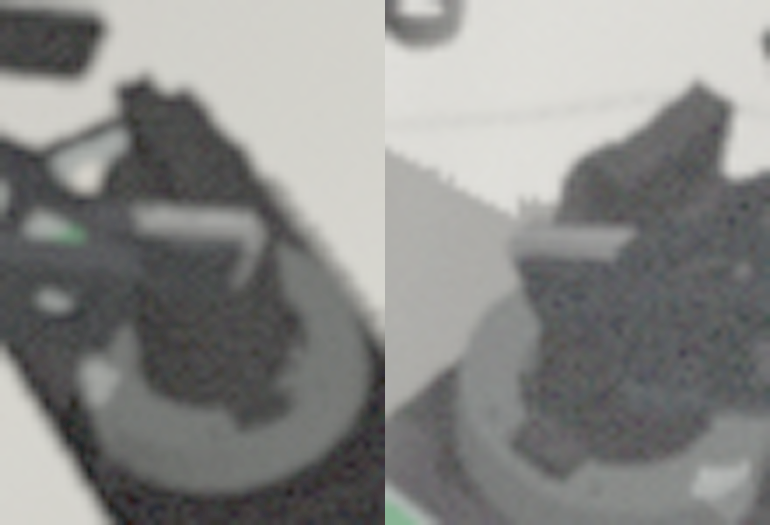

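>>> {"method": "drive_tool", "body": {"targets": [0,0,0,0,0,-20,1,0,0,0,0,0,-25,1,0,0,0,0,0,-25,1,0,-7.86,0,6.5,0,3.6,1,0,-7.86,0,6.9,0,2.7,1,0,-7.86,0,7.2,0,1.7,1,0,-7.86,0,7.4,0,0.7,1,0,-7.86,0,7.4,0,-0.3,1,0,-7.86,0,7.3,0,-1.3,1,0,-7.86,0,7.0,0,-2.3,1,0,0,0,0,0,0,1,0,0,0,0,0,0,1]}}

```text
clock: 11.25
position: [0.5194, -0.1837, 0.1981]
ee_rot: [0.0, 0.629, 0.778, 0.001]
contact_force: [-0.4, 0.1, -0.6]
width: 0.0855
```

```bash
python3 - <<'E'
from h import *
s=get_state();T=toolT(s);print(s['contact_force'],s['qpos'].round(2))
yaw=np.radians(12);l=np.array([np.cos(yaw),np.sin(yaw),0]);Rv=frame([0,0,-1],l)
p2=np.array([*WELL,.059+.094+.045])
print('err tool',(T[:3,:3].T@(p2-T[:3,3])*1000).round(1),np.degrees(R.from_matrix(T[:3,:3].T@Rv).as_rotvec()).round(2))
W,K=w2c('wrist',s);o=(255*(get_image('wrist')[:,:,::-1]/255.)**.5).astype(np.uint8)
d=np.array([-l[1],l[0],0])
for x in(-6,6):
  for y in(-20,20):
    for z in (94,):
      q=proj(np.array([*WELL,.059+z/1e3])+l*y/1e3-d*x/1e3,W,K);cv2.circle(o,tuple(int(v) for v in q.round()),2,(0,0,255),-1)
cv2.imwrite('pics/w11.png',o)
out=[]
for n,(x0,y0) in(('scene',(145,180)),('side',(305,215))):
    im=get_image(n)[y0:y0+85,x0:x0+55,::-1]
    o=cv2.resize(im,None,fx=7,fy=7,interpolation=cv2.INTER_CUBIC);o=(255*(o/255.)**.45).astype(np.uint8)
    out.append(o)
cv2.imwrite('pics/c11.png',cv2.hconcat(out))
E
```

```text
[-0.42097045  0.06256091 -0.6020897 ] [-0.47  0.26  1.61  0.    1.27 -0.68]
err tool [0.2 0.1 0.1] [ 0.12 -0.04  0.07]
```

View pics/w11.png

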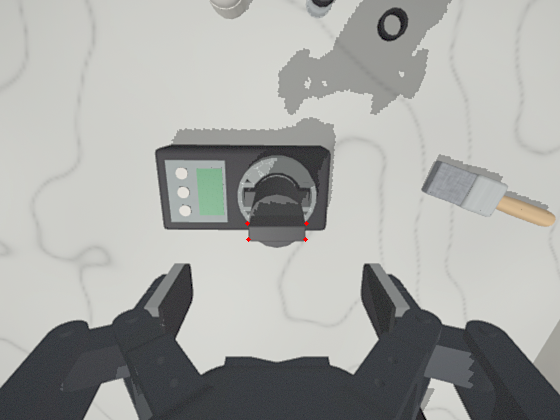

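View pics/c11.png

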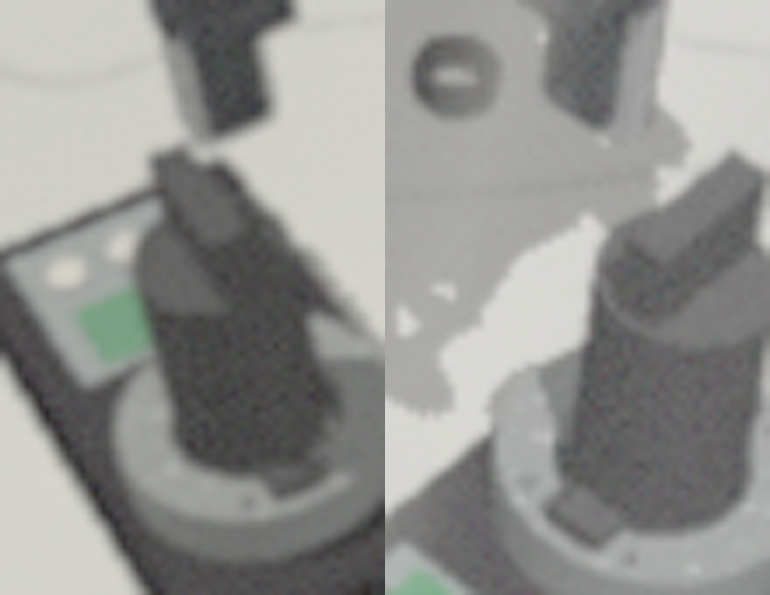

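>>> {"method": "drive_tool", "body": {"targets": [0,0,0,0,0,20,1,0,0,0,0,0,20,1,0,0,0,0,0,15,1,0,0,0,0,0,10,1,0,0,0,0,0,0,0,0,0,0,0,0,0,0,0,0,0,0,0,0,0,0,0,0,0,0,0,0,0,0,0,0,0,0,0,0,0,0,0,0,0,0], "grip_force": 90}}

```text
clock: 12.65
position: [0.5199, -0.1836, 0.1334]
ee_rot: [0.001, 0.629, 0.778, 0.001]
contact_force: [0.2, -1.2, 0.9]
width: 0.0375
```

>>> {"method": "drive_tool", "body": {"targets": [0,0,0,0,0,2,0,0,0,0,0,0,2,0,0,0,0,0,0,2,0,0,0,0,0,0,2,0,0,0,0,0,0,2.5,0,0,0,0,0,0,0,0,0,0,0,0,0,0,0]}}

```text
clock: 13.52
position: [0.5198, -0.1836, 0.1229]
ee_rot: [0.001, 0.629, 0.777, 0.001]
contact_force: [0.6, 0.6, 5.7]
width: 0.0376
```

```bash
python3 - <<'E'
from h import *
s=get_state();print(s['position'],s['contact_force'],s['moment'],s['width'])
out=[]
for n,(x0,y0) in(('scene',(145,180)),('side',(305,215))):
    im=get_image(n)[y0:y0+85,x0:x0+55,::-1]
    o=cv2.resize(im,None,fx=7,fy=7,interpolation=cv2.INTER_CUBIC);o=(255*(o/255.)**.45).astype(np.uint8)
    out.append(o)
cv2.imwrite('pics/c12.png',cv2.hconcat(out))
E
```

```text
[ 0.51979963 -0.18362161  0.12289547] [0.60738348 0.60112627 5.65368476] [-0.00638401 -0.25949671 -0.01308363] 0.037597611913758884
```

View pics/c12.png

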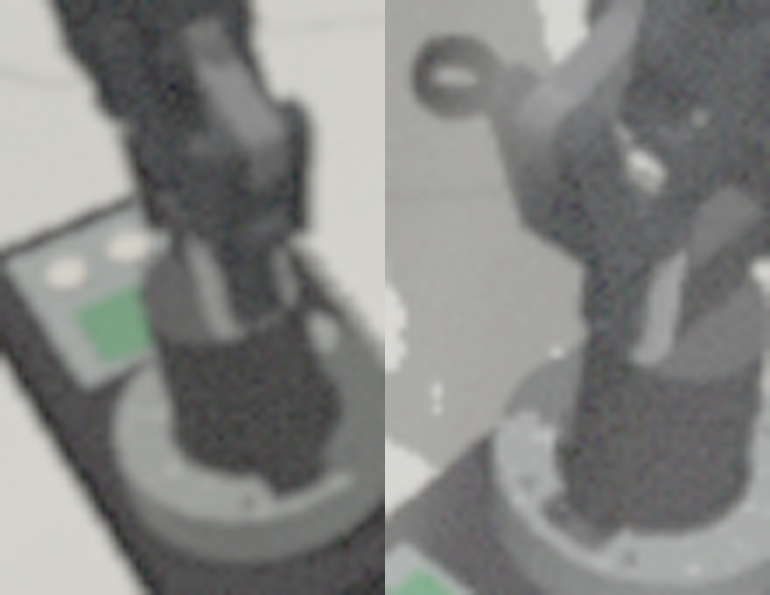

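>>> {"method": "drive_tool", "body": {"targets": [0,0,5,0,0,0,0,0,0,6,0,0,0,0,0,0,6,0,0,0,0,0,0,6,0,0,0,0,0,0,6,0,0,0,0,0,0,0,0,0,0,0]}}

```text
clock: 14.38
position: [0.5192, -0.1832, 0.1227]
ee_rot: [0.0, 0.804, 0.595, 0.001]
contact_force: [-0.1, -0.0, 6.1]
width: 0.0378
```

```bash
python3 - <<'E'
from h import *
s=get_state();print(s['position'],s['contact_force'],s['moment'],s['width'],s['qpos'].round(2))
T=toolT(s);print('tool y yaw',np.degrees(np.arctan2(T[1,1],T[0,1])))
E
```

```text
[ 0.51924871 -0.18324756  0.12273979] [-0.0971263  -0.04304791  6.1247405 ] [ 0.01931537 -0.12020211  0.02088544] 0.037808035563108966 [-0.47  0.32  1.73  0.    1.09 -0.17]
tool y yaw -16.96950577248168
```

>>> {"method": "drive_tool", "body": {"targets": [0,0,6,0,0,0,0,0,0,6,0,0,0,0,0,0,6,0,0,0,0,0,0,6,0,0,0,0,0,0,6,0,0,0,0,0,0,4,0,0,0,0,0,0,2,0,0,0,0,0,0,0,0,0,0,0]}}

```text
clock: 15.38
position: [0.5194, -0.1835, 0.1228]
ee_rot: [0.0, 0.948, 0.318, 0.001]
contact_force: [-0.1, 0.0, 5.2]
width: 0.0373
```

```bash
python3 - <<'E'
from h import *
s=get_state();print(s['position'],s['contact_force'],s['moment'],s['width'],s['qpos'].round(2))
T=toolT(s);print('tool y yaw',np.degrees(np.arctan2(T[1,1],T[0,1])))
E
```

```text
[ 0.51940783 -0.18346322  0.1228275 ] [-0.09358607  0.026056    5.17066469] [-0.0915161  -0.14483375 -0.03441363] 0.03725635037124226 [-0.47  0.32  1.73  0.    1.09  0.46]
tool y yaw -52.94359975049674
```

65° turned with no resistance so far; creep on to the stop.

>>> {"method": "drive_tool", "body": {"targets": [0,0,2,0,0,0,0,0,0,2,0,0,0,0,0,0,2,0,0,0,0,0,0,0,0,0,0,0]}}

```text
clock: 15.88
position: [0.5196, -0.1835, 0.1229]
ee_rot: [0.0, 0.963, 0.268, 0.001]
contact_force: [0.1, 0.7, 6.5]
width: 0.0381
```

```bash
python3 - <<'E'
from h import *
s=get_state();print(s['contact_force'],s['moment'],s['width'])
T=toolT(s);print('tool y yaw',np.degrees(np.arctan2(T[1,1],T[0,1])))
E
```

```text
[0.1182117  0.74736051 6.50717251] [-0.0545754  -0.17552353  0.03977873] 0.038117337816323406
tool y yaw -58.93586129700183
```

>>> {"method": "drive_tool", "body": {"targets": [0,0,1.5,0,0,0,0,0,0,1.5,0,0,0,0,0,0,1.5,0,0,0,0,0,0,0,0,0,0,0]}}

```text
clock: 16.38
position: [0.5196, -0.1835, 0.1229]
ee_rot: [0.001, 0.973, 0.232, 0.001]
contact_force: [1.5, 0.8, 5.6]
width: 0.0379
```

```bash
python3 - <<'E'
from h import *
s=get_state();print(s['contact_force'],s['moment'],s['width'])
T=toolT(s);print('tool y yaw',np.degrees(np.arctan2(T[1,1],T[0,1])))
out=[]
for n,(x0,y0) in(('scene',(145,180)),('side',(305,215))):
    im=get_image(n)[y0:y0+85,x0:x0+55,::-1]
    o=cv2.resize(im,None,fx=7,fy=7,interpolation=cv2.INTER_CUBIC);o=(255*(o/255.)**.45).astype(np.uint8)
    out.append(o)
cv2.imwrite('pics/c13.png',cv2.hconcat(out))
E
```

```text
[1.47065195 0.7603174  5.61055301] [ 0.04330872 -0.24788719  1.55999588] 0.03786118504056144
tool y yaw -63.11944726948688
```

View pics/c13.png

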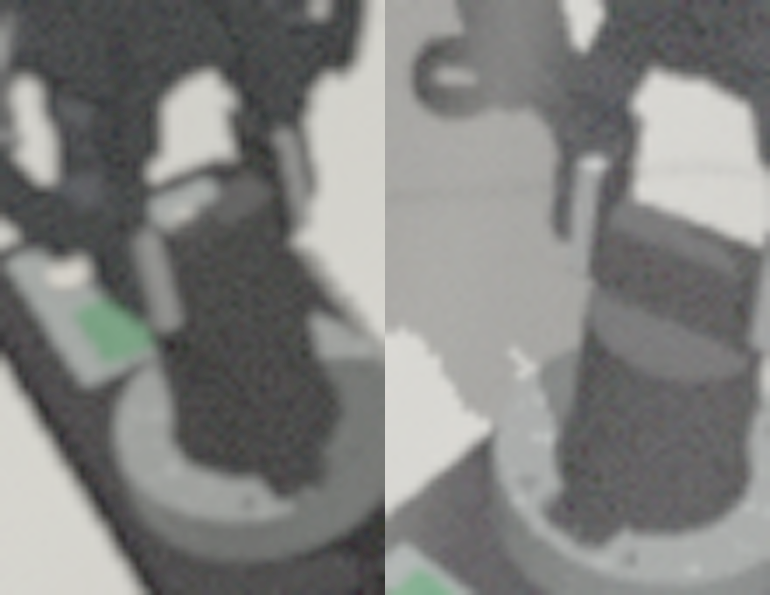

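>>> {"method": "drive_tool", "body": {"targets": [0,0,-0.8,0,0,0,0,0,0,0,0,0,-1.5,0,0,0,0,0,0,-1.5,0,0,0,0,0,0,0,0]}}

```text
clock: 16.98
position: [0.519, -0.1836, 0.1237]
ee_rot: [-0.0, 0.971, 0.237, 0.0]
contact_force: [4.6, -2.1, -14.5]
width: 0.0374
```

```bash
python3 - <<'E'
from h import *
s=get_state();print(s['position'],s['contact_force'],s['moment'],s['width'])
T=toolT(s);print('tool y yaw',np.degrees(np.arctan2(T[1,1],T[0,1])))
E
```

```text
[ 0.51903607 -0.18359396  0.12369176] [  4.59222782  -2.13511703 -14.49239091] [-0.71269036 -1.04015362  1.23204438] 0.03744420704996292
tool y yaw -62.56375149557049
```

>>> {"method": "drive_tool", "body": {"targets": [0,0,0,0,0,2,0,0,0,0,0,0,0,0,0,0,0,0,0,0,0.6,0,0,0,0,0,0,0.8,0,0,0,0,0,0,1,0,0,0,0,0,0,1,0,0,0,0,0,0,1,0,0,0,0,0,-20,1,0,0,0,0,0,-40,1,0,0,0,0,0,-40,1,0,0,0,0,0,0,1]}}

```text
clock: 18.35
position: [0.5211, -0.1844, 0.2271]
ee_rot: [0.002, 0.972, 0.236, 0.004]
contact_force: [0.8, 0.2, 0.2]
width: 0.0849
```

```bash
python3 - <<'E'
from h import *
s=get_state();print(s['position'],s['contact_force'],s['width'])
out=[]
for n,(x0,y0) in(('scene',(145,180)),('side',(305,215))):
    im=get_image(n)[y0:y0+85,x0:x0+55,::-1]
    o=cv2.resize(im,None,fx=7,fy=7,interpolation=cv2.INTER_CUBIC);o=(255*(o/255.)**.45).astype(np.uint8)
    out.append(o)
cv2.imwrite('pics/c14.png',cv2.hconcat(out))
W,K=w2c('wrist',s);o=(255*(get_image('wrist')[:,:,::-1]/255.)**.5).astype(np.uint8)
for a,m,col in((12-75,.052,(0,0,255)),(12-70,.052,(0,255,0))):
  a=np.radians(a);l=np.array([np.cos(a),np.sin(a),0]);d=np.array([-l[1],l[0],0])
  for x in(-6,6):
    for y in(-20,20):
      q=proj(np.array([*WELL,m+.094])+l*y/1e3-d*x/1e3,W,K);cv2.circle(o,tuple(int(v) for v in q.round()),2,col,-1)
cv2.imwrite('pics/w14.png',o)
E
```

```text
[ 0.5211446  -0.18436535  0.22708826] [0.75150417 0.16556367 0.18500958] 0.08486928402348345
```

View pics/c14.png

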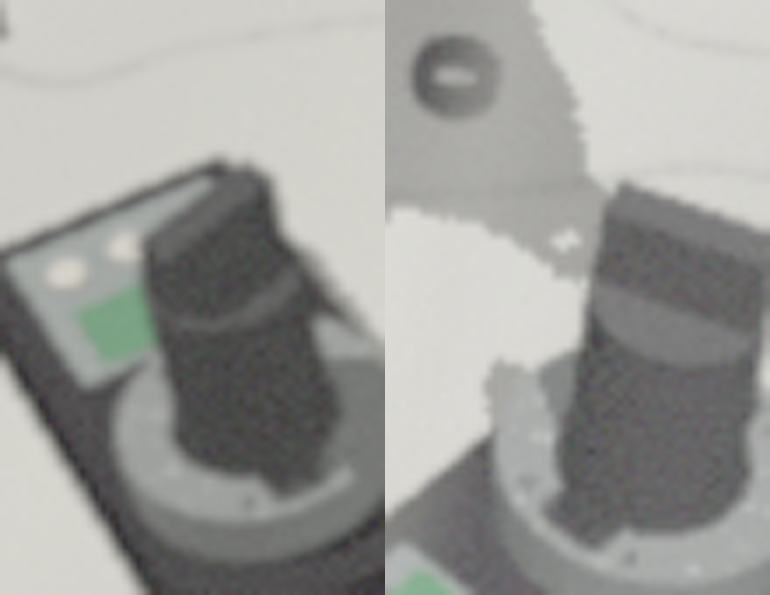

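View pics/w14.png

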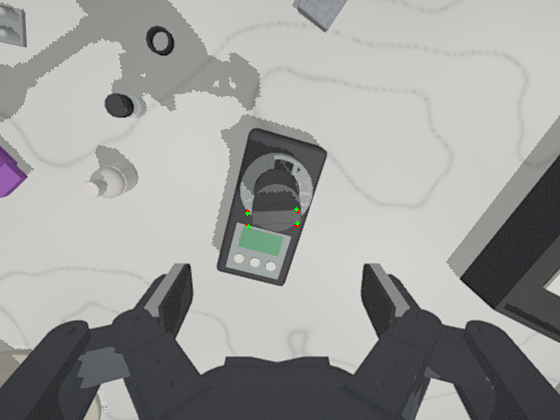

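>>> {"method": "drive_tool", "body": {"targets": [0,0,0,0,0,-30,1,0,0,0,0,0,0,1,0,0,0,0,0,0,1,0,0,0,0,0,0,1,0,0,0,0,0,0,1,0,0,0,0,0,0,1,0,0,0,0,0,0,1,0,0,0,0,0,0,1]}}

```text
clock: 19.5
position: [0.5192, -0.1835, 0.2536]
ee_rot: [0.0, 0.972, 0.237, 0.001]
contact_force: [0.2, 0.1, -0.1]
width: 0.0854
```

```bash
python3 - <<'E'
from h import *
s=get_state();W,K=w2c('wrist',s);x0,y0,k=225,115,6
o=(255*(get_image('wrist')[y0:y0+95,x0:x0+100,::-1]/255.)**.5).astype(np.uint8)
o=cv2.resize(o,None,fx=k,fy=k,interpolation=cv2.INTER_CUBIC)
for a,m,col in((12-75,.052,(0,0,255)),(12-75,.059,(255,0,0)),(12-68,.052,(0,255,0))):
  a=np.radians(a);l=np.array([np.cos(a),np.sin(a),0]);d=np.array([-l[1],l[0],0])
  for x in(-6,6):
    for y in(-20,20):
      q=(proj(np.array([*WELL,m+.094])+l*y/1e3-d*x/1e3,W,K)-(x0,y0)+.5)*k;cv2.circle(o,tuple(int(v) for v in q.round()),3,col,-1)
cv2.imwrite('pics/w15.png',o)
# side/scene height compare
out=[]
for n,(x0,y0) in(('scene',(145,180)),('side',(305,215))):
    im=get_image(n)[y0:y0+85,x0:x0+70,::-1]
    o=cv2.resize(im,None,fx=6,fy=6,interpolation=cv2.INTER_CUBIC);o=(255*(o/255.)**.45).astype(np.uint8)
    for m,col in((.052,(0,0,255)),(.059,(255,0,0))):
      a=np.radians(-62.5);l=np.array([np.cos(a),np.sin(a),0]);d=np.array([-l[1],l[0],0])
      for x in(-6,6):
        for y in(-20,20):
          q=(proj(np.array([*WELL,m+.094])+l*y/1e3-d*x/1e3,*w2c(n,s))-(x0,y0)+.5)*6;cv2.circle(o,tuple(int(v) for v in q.round()),2,col,-1)
    out.append(o)
cv2.imwrite('pics/c15.png',cv2.hconcat(out))
E
```

```text
(no output)
```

View pics/w15.png

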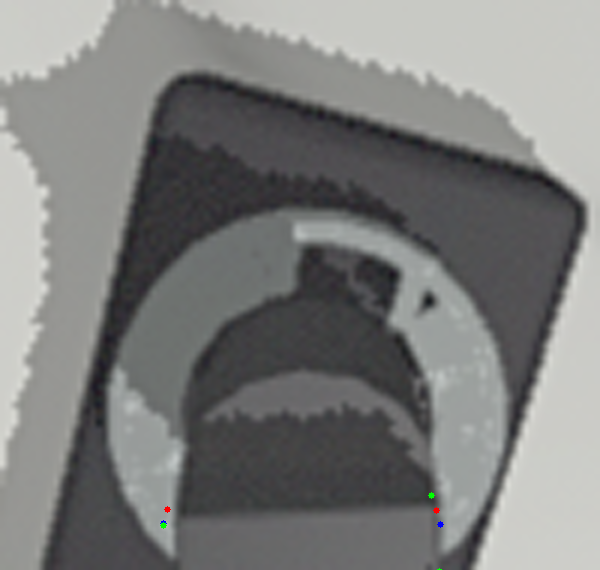

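View pics/c15.png

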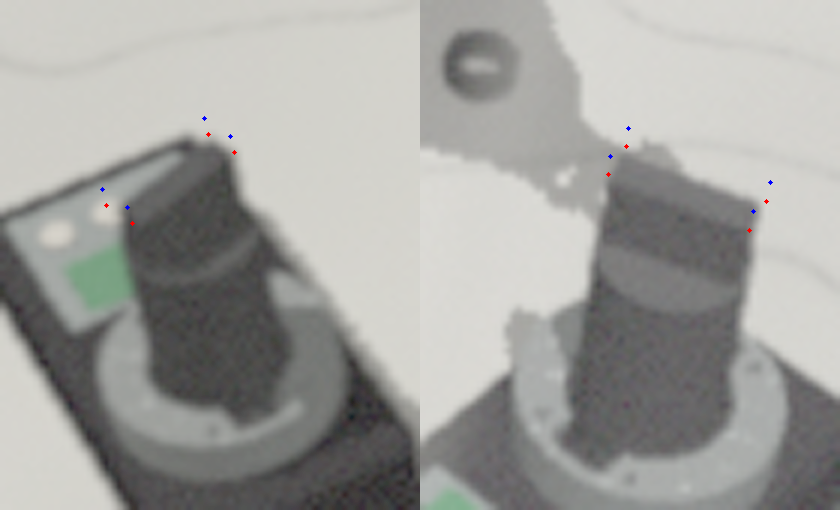

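```bash
python3 -c "
from rig import *
print(get_state()['clock'],sign_off())"
```

```text
the job is handed in; nothing more can be done
19.65 None
```

The shade is on the photometer and locked, and I handed the job in at 19.65 s on the robot's clock.

**What I did:**
1. I picked the black shade off the rest by its grip bar and turned it mouth down.
2. I lowered it over the vial with almost no force until its lugs sat in the notches, then let go.
3. I gripped the bar again from straight above, pressed down about 10 mm (5.7 N) and turned clockwise until the torque rose to about 1.6 N·m, which is the stop.
4. I let go and moved the arm clear.

**What the last checks showed:**
- **Locked:** before I let go, a light upward pull was blocked at about 14 N, so the lugs were under the ledges. The shade looked the same more than a second after release.
- **Turn angle:** the last wrist picture puts the shade at about 72° from its starting angle. The tool itself turned about 75°, so the bar slipped roughly 3° in the grip at the stop.
- **Position:** the bar matched the expected locked position to about 1 mm sideways. The height could only be read coarsely from the pictures. On the pull-up the tool rose only about 0.8 mm before it was blocked, less than the 3 mm I expected, which I put down to a small slip while pressing.
- **Other things:** as far as the pictures show, the rest of the counter was not disturbed, and the robot was touching nothing at hand-in.

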